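# Roll the large reel up its gutter to the stop

## Task

With the fingertips, push the larger of the two empty reels up its sloped gutter on the reel rack, over the low crest near the top, until it rests against the end stop and stays there by itself; then take the hand away. Only push it so that it travels along the gutter: do not pick it up or lift it, and leave the smaller reel and everything else on the bench where they are.

Things in the scene. Friction and masses are not known exactly. Their poses are not given: they have to be found in the camera images.
- rack: Fixed rack on a 330 x 170 mm plywood base (8 mm thick), carrying two parallel aluminium gutters with centre lines at its y = +40 and -40 mm, each 50 mm wide inside, side walls 18 mm above the climbing floor (level at 74 mm height beyond x = 57 mm). Origin on the table under its middle; x horizontal, pointing UPHILL along the gutters; y to the left of that; z up.
- rack_lip (a point): Middle of the rack's bottom end, between the gutters, at rack x = -125 mm: top of the low lip that closes each gutter's bottom, 10 mm above the floor there. From the lip the floor climbs at 8 degrees to the crest; floor height above the table: 27 mm at the lip, 45 mm at rack x = 0.
- rack_crest (a point): Between the gutters at the crest (rack x = 64 mm, floor 54 mm above the table), the highest line of both floors. Beyond it the floor falls at 10 degrees to the stop, so a reel past the crest rolls on to the stop and stays; short of it, it rolls back down.
- rack_stop (a point): Between the gutters, in the face of the upright steel stop plates that close the top end (rack x = 130.5 mm), at their upper edge, 98 mm above the table. The large reel home against its stop has its axle at rack x = 95.5 mm, 84 mm above the table.
- gutter: The climbing part of both gutters, fixed to the rack. Origin on the climbing floor's upper surface, 45 mm above the table over the rack's origin, between the gutters; x points up along the slope (8 degrees above level), y as the rack's, z square to the floor.
- large_reel: The larger empty reel, black flanges 70 mm in diameter, 44 mm wide over all, grey core 58 mm in diameter between the flanges (36 mm apart), about 120 g. It stands on its rims in one of the two gutters, leaning on the lip at the bottom. Origin at the middle of the axle, 35 mm above the floor; y along the axle (across the gutter), x and z turn as it rolls.
- small_reel: The smaller empty reel, same make: flanges 50 mm in diameter, 44 mm wide, core 40 mm, about 60 g, at the bottom of the other gutter. Origin at the middle of the axle, y along the axle. To be left alone.
- flux_jar: small round flux jar, 42 mm wide, 55 mm tall; origin under its centre. Bystander.
- solder_tin: flat round metal tin, 52 mm wide, 22 mm tall; origin under its centre. Bystander.
- screwdriver: screwdriver lying flat, 160 mm long; origin near its middle, x along it. Bystander.
- tip_holder: brass turned stand, 44 mm wide foot, 56 mm tall; origin under its centre. Bystander.
- pot: black plastic pot, 68 mm wide, 85 mm tall; origin under its centre. Bystander.
- brush: bench brush lying flat, 220 mm long; origin near its middle, x along it. Bystander.
Not all that is in view belongs to the job. What is shaped like the large_reel but green or yellow is not meant.

How it is judged:
By the outcome, as a careful person would: the job done as asked, in the order asked, and still so for the second after the job is handed in, with the robot touching nothing.
It also fails if it takes over 42 s, if anything falls off the work surface, if the arm or the gripper's body presses on something with over 40 N, if the wrist force passes 120 N, or if a joint passes its speed limit or range.

## Robot

A 6-joint arm with a two-finger parallel gripper is mounted at the origin on the work surface. World frame = base frame: x ahead of the robot, y to its left, z up, the work surface at z = 0. Lengths are in m, angles in degrees, forces in N, time in s.
With the tool pointing down it reaches from about 0.25 to 0.725 m from the base axis. Payload 9.7 kg.
Tool frame: the origin (TCP) lies at the very end of the fingers, on their centre line; the grasp point (between the pads) lies 19 mm behind it (bot.grip_point_offset is the z of the grasp point in the tool frame, in m); z points along the fingers, x is the direction in which the jaws open and shut, and the axes are right-handed (so a half turn about z gives the same grasp; the last joint's range is limited). The gripper opens to 85 mm and grips with 20 to 120 N. Pads are 22 mm wide; open, the fingers measure 114 mm over their backs; the gripper's body (76 mm by 85 mm) begins 54 mm behind the grasp point. The pads swing forward as they close: fully open they stand 13 mm farther back than shut.
Start: joints at [-74.599, 4.979, 10.078, 95.1, 0, 90], TCP at [0.146, -0.53, 0.231] pointing down, gripper open.
Joint ranges: [-179.16, 179.16], [-48.56, 103.87], [-65.8, 70.77], [-126.05, 130.52], [-82.76, 87.17], [-180, 180]. Speed limits (degrees/s): [127.2, 127.2, 147.25, 180, 180, 180].

## Interface

Orientations are given as [roll, pitch, yaw] about the fixed x, y, z axes, in that order (R = Rz(yaw) Ry(pitch) Rx(roll)).
In Python, from workcell import get_obs, viewer, job_done, bot gives the robot as it stands.
- The arm moves only by the shell command python3 -m handwheel 'ROWS' [FORCE]. ROWS is JSON, a list of rows, each a list of 5 numbers: the closure, from 0 (fully open) to 1 (shut), then the shift along the world's x, y, z in m, then the turn about the world's z in degrees. A call has 1 to 5 rows; each row is the pose to reach, as a shift and turn from the pose measured when the call began; what a row does not reach only later rows make up. A row lasts 1/10 s, in which the tool goes at most 50 mm and 8.59 degrees, less where a joint would pass 70% of its speed; a pose out of reach is approached as far as the arm can. A call with a gripper value outside its range is refused whole. The fingers move at their own pace and stop on an object; FORCE is the grip in N (left out, the last holds). Time passes only in rows, so rows that repeat a pose let the fingers close. It gives the time, the measured TCP pose, the force and the opening at its end, in the units of the state.
- get_obs(): the state, without advancing time (a new reading comes with each control period).
- viewer.camera(name): name is "side" or "top" or "wrist"; returns a dict with "color" (384x512x3 uint8, blue, green, red), "K" (3x3 intrinsics, pixels), "origin" and "orientation" of the camera in the world. Camera axes: x right, y down, z forward; pixel columns grow to the right and rows downward; lengths in m; the calibration is good to about 2 mm. A picture is of the moment at which its call begins. There is no depth.
- job_done(): hands the job in, once; it reports no verdict.
The state is a dict: "time": time; "q": joint angles; "qd": joint speeds; "joint_efforts": joint torques, N m; "ee_pos": TCP position; "tcp_rot": TCP orientation; "wrist_force": force on the tool from outside, world axes, zero at the start; "torque": the same for the moment, N m; "opening": finger opening in m.
Only numpy, scipy, OpenCV 4.12 (cv2) and the standard library are available. Lean on these libraries where they do the work, as an engineer would, in place of code of your own. Each camera call takes 0.05 s, during which the arm holds its last target.

## Working session

There is one attempt and no reset: what is moved stays moved. The work goes in short steps, Python scripts to look and compute and a shell command to move; the robot and the scene stay as the last step left them, time stands still between calls to the robot, and variables do not carry over. Pictures are saved under pics/ and viewed, and the job is handed in when it is done.

```bash
mkdir -p pics; ls; python3 - <<'E'
from workcell import get_obs, viewer, bot
import cv2
for n in ["side","top","wrist"]:
    c=viewer.camera(n); cv2.imwrite(f"pics/{n}0.png",c["color"]); print(n,c["K"],c["origin"],c["orientation"])
o=get_obs();print(o["time"],o["ee_pos"],o["tcp_rot"],o["opening"])
E
```

```text
pics
side [[440.13071058   0.         254.58950574]
 [  0.         440.13071058 189.54840308]
 [  0.           0.           1.        ]] [ 0.2274267  -0.5422865   0.97532281] [-139.43196127   -0.88760358  -27.90488923]
top [[368.47816607   0.         255.54469635]
 [  0.         368.47816607 190.35436379]
 [  0.           0.           1.        ]] [0.52394972 0.10633024 1.01573165] [-176.2054211    -0.93136035  -89.84320864]
wrist [[311.42833184   0.         254.00058706]
 [  0.         311.42833184 188.89881455]
 [  0.           0.           1.        ]] [ 0.21191182 -0.51043673  0.3736634 ] [ 1.64278563e+02  5.76515063e-02 -7.45968402e+01]
0.15 [ 0.14603402 -0.53008712  0.23077531] [-1.79998757e+02  5.45471358e-02 -7.45991051e+01] 0.08540339072982583
```

View pics/side0.png

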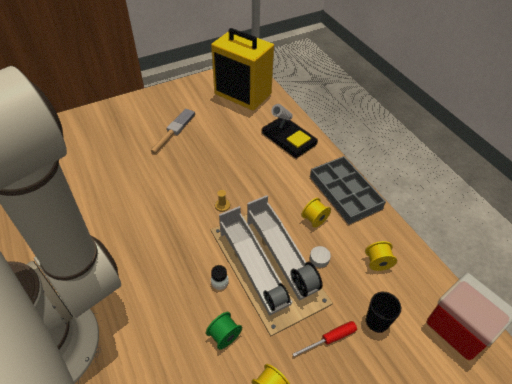

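View pics/top0.png

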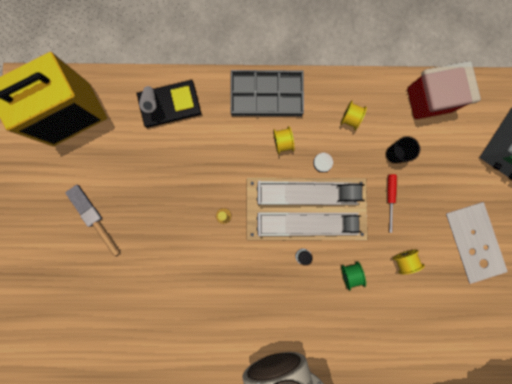

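The top view shows the rack at about (307,210), with uphill to image left. The two black reels are at the right end: a larger one at (351,192) and a smaller one at (352,223). The other reels are yellow or green, at (285,140), (354,115), (409,262) and (354,275). I'll take enlarged crops next.

```bash
python3 - <<'E'
import cv2
a=cv2.imread("pics/top0.png")[170:250,236:376]; cv2.imwrite("pics/topc.png",cv2.resize(a,None,fx=5.7,fy=5.7,interpolation=cv2.INTER_CUBIC))
a=cv2.imread("pics/side0.png")[190:335,205:340]; cv2.imwrite("pics/sidec.png",cv2.resize(a,None,fx=4,fy=4,interpolation=cv2.INTER_CUBIC))
E
```

```text
(no output)
```

View pics/topc.png

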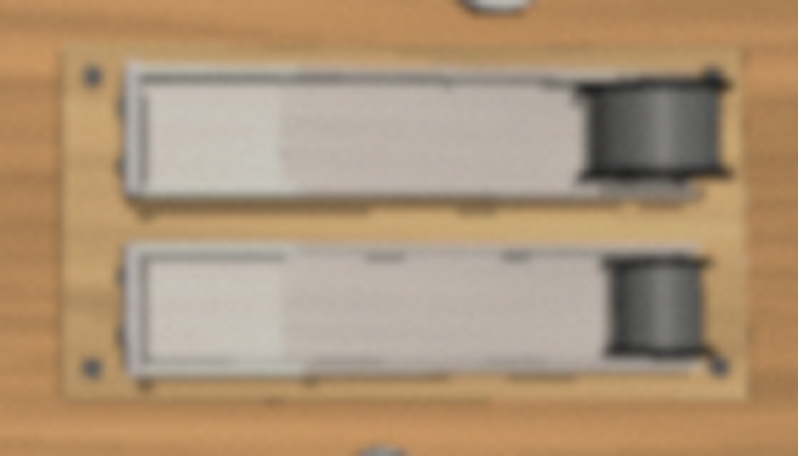

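View pics/sidec.png

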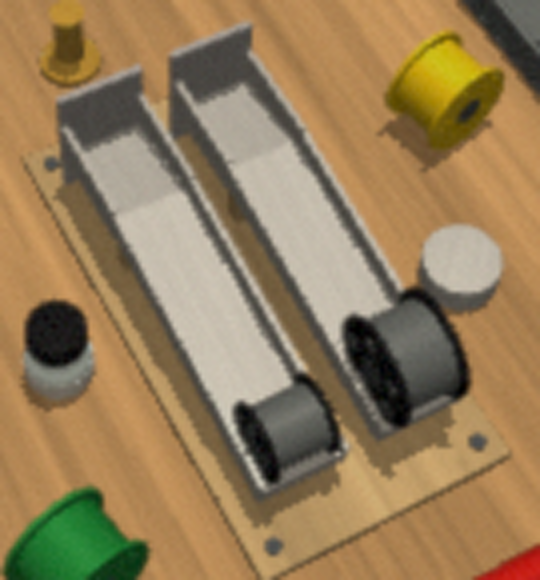

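The large reel is in the far gutter (world +x side), at about (351,192) in the top view. The small one is at (352,223). Now I'll fit the rack pose.

```bash
cat > h.py <<'E'
import numpy as np, cv2
from scipy.spatial.transform import Rotation as R
from workcell import viewer,get_obs
def cam(n):
    c=viewer.camera(n); return c
def proj(c,P):
    Rm=R.from_euler('xyz',c["orientation"],degrees=True).as_matrix()
    p=(np.atleast_2d(P)-c["origin"])@Rm; q=p@np.array(c["K"]).T
    return q[:,:2]/q[:,2:]
def ray(c,uv,z):
    Rm=R.from_euler('xyz',c["orientation"],degrees=True).as_matrix()
    d=Rm@np.linalg.inv(c["K"])@np.array([uv[0],uv[1],1.]); o=np.array(c["origin"])
    return o+d*(z-o[2])/d[2]
def rack2w(p,P):
    P=np.atleast_2d(P); a=np.radians(p[2]); M=np.array([[np.cos(a),-np.sin(a)],[np.sin(a),np.cos(a)]])
    return np.c_[P[:,:2]@M.T+p[:2],P[:,2]]
E
python3 - <<'E'
from h import *
from scipy.optimize import least_squares
t=cam("top"); s=cam("side")
T=lambda x,y:(236+(x+.5)/5.7-.5,170+(y+.5)/5.7-.5); S=lambda x,y:(205+x/4,190+y/4)
b=.008
obs=[(t,T(62,50),(.165,-.085,b)),(t,T(742,50),(-.165,-.085,b)),(t,T(745,398),(-.165,.085,b)),(t,T(65,400),(.165,.085,b)),
(s,S(25,155),(.165,.085,b)),(s,S(510,455),(-.165,-.085,b)),(s,S(262,578),(-.165,.085,b)),
(t,T(125,65),(.1325,-.066,.098)),(t,T(127,377),(.1325,.066,.098))]
f=lambda p:np.concatenate([proj(c,rack2w(p,P))[0]-uv for c,uv,P in obs])
r=least_squares(f,[.5,0,90]); print(r.x); print(r.fun.reshape(-1,2).round(1))
p=r.x
for n,P in dict(lip=(-.125,0,.037),reel=(-.085,-.04,.068),crest=(.064,-.04,.054),home=(.0955,-.04,.084),stop=(.1305,-.04,.098)).items():
    w=rack2w(p,P)[0]; print(n,w.round(4),proj(t,w),proj(s,w))
# reel extents
for n,c,pts in (("top",t,[T(585,130),T(722,130),T(650,80),T(650,180)]),):
    for u in pts: print(ray(c,u,.068))
E
```

```text
[ 5.41581580e-01 -4.93629915e-02  9.01414902e+01]
[[-0.2 -0.9]
 [ 0.  -0.6]
 [ 0.7  0.3]
 [-0.9  0. ]
 [-1.6 -0. ]
 [-0.4 -1.3]
 [-0.6  0.3]
 [ 1.4  0.4]
 [ 1.  -1.2]]
lip [ 0.5419 -0.1744  0.037 ] [[354.88946904 208.33682517]] [[293.88276256 298.35986255]]
reel [ 0.5818 -0.1343  0.068 ] [[342.64289147 192.64026985]] [[300.66467034 271.08020332]]
crest [0.5814 0.0147 0.054 ] [[284.61244065 192.8903331 ]] [[269.36152761 228.49977501]]
home [0.5813 0.0462 0.084 ] [[273.33056651 192.17339583]] [[263.80580828 212.69364257]]
stop [0.5813 0.0812 0.098 ] [[259.68334055 191.81220091]] [[257.42080478 199.78435388]]
[ 0.58238495 -0.12278487  0.068     ]
[ 0.5826176  -0.18525437  0.068     ]
[ 0.60527444 -0.15273126  0.068     ]
[ 0.5597882 -0.1520839  0.068    ]
```

The rack fits at about (0.542, −0.049) with yaw 90°, so uphill is world +y. The large gutter's centre line is at x≈0.581, and the reel axle is at about y −0.153, z 0.065. I'll push with the fingers shut and the jaws along y, bearing on the core between the flanges.

```bash
python3 -m handwheel '[[1,0.03,0.02,0,-2],[1,0.07,0.045,0,-5],[1,0.11,0.07,0,-8],[1,0.15,0.10,0,-12],[1,0.19,0.13,0,-15.4]]'
python3 -m handwheel '[[1,0.04,0.025,0,0],[1,0.08,0.05,0,0],[1,0.12,0.075,0,0],[1,0.16,0.10,0,0],[1,0.20,0.12,0,0]]'
```

```text
time: 0.75
ee_pos: [0.3373, -0.3988, 0.2309]
tcp_rot: [-180.0, 0.0, -90.2]
wrist_force: [-0.3, 0.1, 0.2]
opening: 0.0125
time: 1.25
ee_pos: [0.5388, -0.2772, 0.231]
tcp_rot: [-180.0, 0.0, -90.2]
wrist_force: [0.2, -1.5, 0.7]
opening: 0.0
```

```bash
python3 -m handwheel '[[1,0.022,0.016,0,0],[1,0.0427,0.032,0,0],[1,0.0427,0.032,-0.03,0],[1,0.0427,0.032,-0.07,0],[1,0.0427,0.032,-0.11,0]]'
python3 - <<'E'
from h import *
for n in ["side","wrist"]:
    c=cam(n); im=c["color"]
    if n=="side": im=cv2.resize(im[180:340,200:360],None,fx=3.7,fy=3.7,interpolation=cv2.INTER_CUBIC)
    cv2.imwrite(f"pics/{n}1.png",im)
E
```

```text
time: 1.75
ee_pos: [0.5819, -0.2448, 0.1198]
tcp_rot: [-179.9, 0.0, -90.1]
wrist_force: [0.7, 0.1, -0.2]
opening: -0.0001
```

View pics/side1.png

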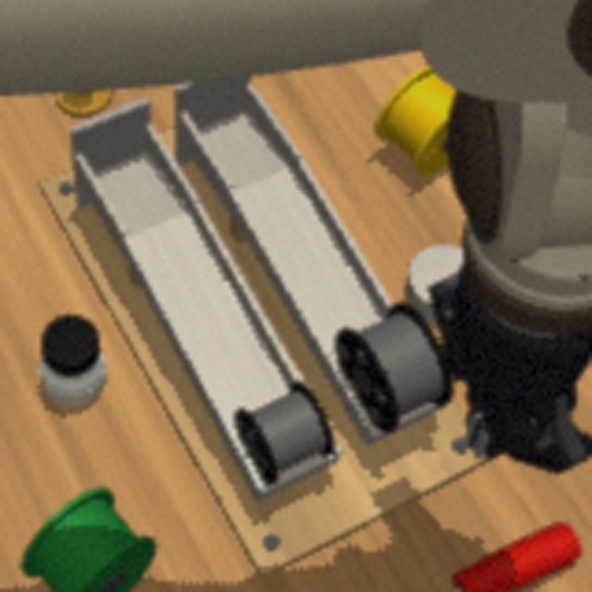

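View pics/wrist1.png

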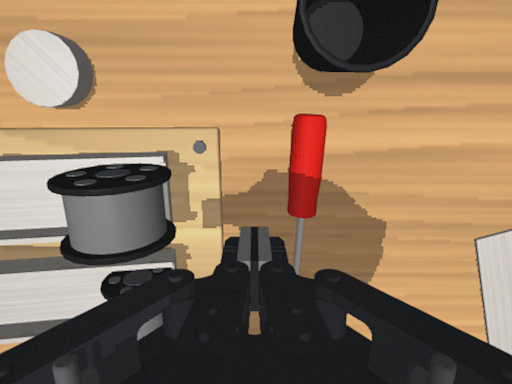

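The large black-flanged reel is clearly the one in the far gutter, at about (395,365) in the side crop. In the wrist view it sits at (115,210), with the shut fingertips clear of it on the downhill side at (255,235). Next I'll descend behind it and approach.

```bash
python3 -m handwheel '[[1,0,0,-0.03,0],[1,0,0,-0.062,0],[1,0,0.01,-0.062,0],[1,0,0.025,-0.062,0],[1,0,0.037,-0.062,0]]'
python3 - <<'E'
from h import *
for n in ["side","wrist"]:
    c=cam(n); im=c["color"]
    if n=="side": im=cv2.resize(im[180:340,200:360],None,fx=3.7,fy=3.7,interpolation=cv2.INTER_CUBIC)
    cv2.imwrite(f"pics/{n}2.png",im)
E
```

```text
time: 2.35
ee_pos: [0.58, -0.2058, 0.0559]
tcp_rot: [179.7, 0.2, -90.1]
wrist_force: [-0.4, 1.1, 1.1]
opening: -0.0001
```

View pics/wrist2.png

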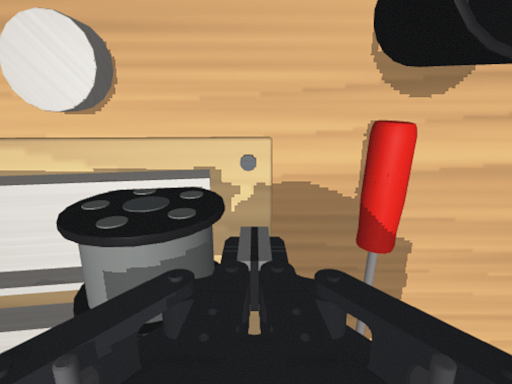

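```bash
python3 -m handwheel '[[1,0.001,0.004,0.001,0],[1,0.001,0.008,0.003,0],[1,0.001,0.012,0.004,0],[1,0.001,0.016,0.004,0],[1,0.001,0.020,0.004,0]]'
python3 -m handwheel '[[1,0,0.006,0.001,0],[1,0,0.012,0.002,0],[1,0,0.018,0.003,0],[1,0,0.024,0.0035,0],[1,0,0.03,0.0045,0]]'
python3 - <<'E'
from h import *
for n in ["side","wrist"]:
    c=cam(n); im=c["color"]
    if n=="side": im=cv2.resize(im[180:340,200:360],None,fx=3.7,fy=3.7,interpolation=cv2.INTER_CUBIC)
    cv2.imwrite(f"pics/{n}3.png",im)
E
```

```text
time: 2.95
ee_pos: [0.5809, -0.185, 0.0595]
tcp_rot: [179.7, 0.2, -90.0]
wrist_force: [-0.3, -1.4, 0.3]
opening: -0.0004
time: 3.45
ee_pos: [0.5809, -0.1545, 0.064]
tcp_rot: [179.7, 0.2, -90.0]
wrist_force: [-0.5, -1.0, 0.7]
opening: -0.0002
```

View pics/wrist3.png

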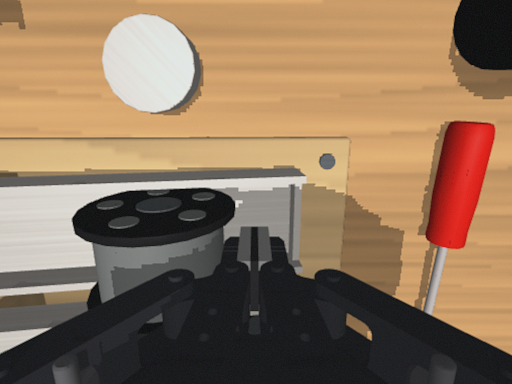

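View pics/side3.png

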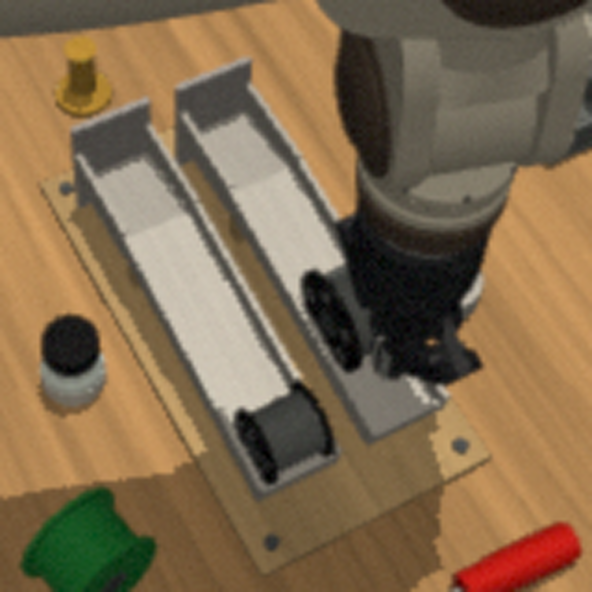

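The reel has left the lip and is rolling up ahead of the fingertips. The small reel hasn't moved. I'll keep pushing at about 0.08 m/s.

```bash
python3 -m handwheel '[[1,0,0.008,0.001,0],[1,0,0.016,0.0022,0],[1,0,0.024,0.0034,0],[1,0,0.032,0.0045,0],[1,0,0.04,0.0056,0]]'
python3 -m handwheel '[[1,0,0.008,0.001,0],[1,0,0.016,0.0022,0],[1,0,0.024,0.0034,0],[1,0,0.032,0.0045,0],[1,0,0.04,0.0056,0]]'
python3 - <<'E'
from h import *
for n in ["side","wrist"]:
    c=cam(n); im=c["color"]
    if n=="side": im=cv2.resize(im[180:340,200:360],None,fx=3.7,fy=3.7,interpolation=cv2.INTER_CUBIC)
    cv2.imwrite(f"pics/{n}4.png",im)
E
```

```text
time: 4.05
ee_pos: [0.581, -0.1134, 0.0699]
tcp_rot: [179.7, 0.2, -90.0]
wrist_force: [-0.4, -1.3, 0.8]
opening: 0.0
time: 4.55
ee_pos: [0.581, -0.0727, 0.0756]
tcp_rot: [179.7, 0.2, -90.0]
wrist_force: [-0.0, -1.2, 0.8]
opening: 0.0001
```

View pics/wrist4.png

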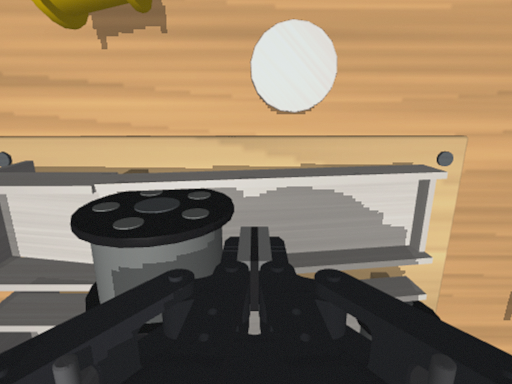

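View pics/side4.png

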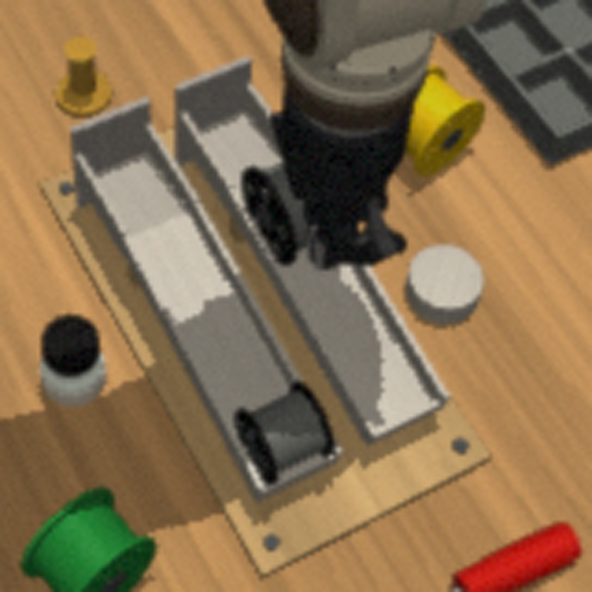

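The reel is still in contact at about axle y −0.03, and the crest is about 0.05 m ahead. I'll ease over it more slowly.

```bash
python3 -m handwheel '[[1,0,0.007,0.001,0],[1,0,0.014,0.002,0],[1,0,0.021,0.003,0],[1,0,0.028,0.004,0],[1,0,0.034,0.005,0]]'
python3 -m handwheel '[[1,0,0.005,0.0005,0],[1,0,0.01,0.001,0],[1,0,0.015,0.001,0],[1,0,0.02,0.001,0],[1,0,0.025,0.001,0]]'
python3 - <<'E'
from h import *
for n in ["side","wrist"]:
    c=cam(n); im=c["color"]
    if n=="side": im=cv2.resize(im[180:340,200:360],None,fx=3.7,fy=3.7,interpolation=cv2.INTER_CUBIC)
    cv2.imwrite(f"pics/{n}5.png",im)
E
```

```text
time: 5.15
ee_pos: [0.581, -0.0376, 0.0807]
tcp_rot: [179.7, 0.2, -89.9]
wrist_force: [-0.6, -0.6, 1.8]
opening: 0.0005
time: 5.65
ee_pos: [0.5809, -0.0122, 0.0816]
tcp_rot: [179.7, 0.2, -89.9]
wrist_force: [0.6, -0.3, 0.7]
opening: -0.0004
```

View pics/wrist5.png

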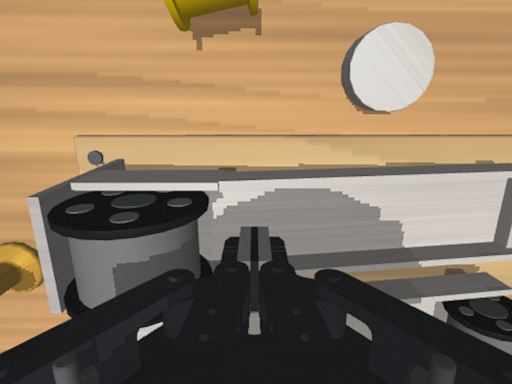

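View pics/side5.png

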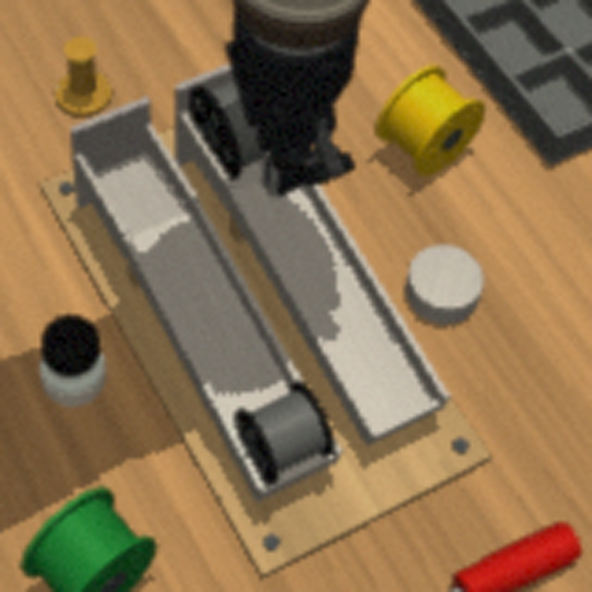

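The reel has crossed the crest and run ahead of the fingers, so there's now a gap. I'll hold here briefly as a guard against it bouncing back, then back off and raise the hand.

```bash
python3 -m handwheel '[[1,0,0,0,0],[1,0,0,0,0],[1,0,0,0,0],[1,0,0,0,0],[1,0,0,0,0]]'
python3 -m handwheel '[[1,0,-0.01,0.004,0],[1,0,-0.03,0.01,0],[1,0,-0.06,0.03,0],[1,0,-0.09,0.07,0],[1,0,-0.12,0.11,0]]'
python3 -m handwheel '[[1,-0.03,-0.03,0.02,0],[1,-0.07,-0.06,0.03,0],[1,-0.1,-0.1,0.03,0],[1,-0.12,-0.14,0.03,0],[1,-0.14,-0.18,0.03,0]]'
python3 - <<'E'
from h import *
for n in ["side","top"]:
    c=cam(n); im=c["color"]
    im=cv2.resize(im[180:340,200:360],None,fx=3.7,fy=3.7,interpolation=cv2.INTER_CUBIC) if n=="side" else cv2.resize(im[100:270,200:430],None,fx=3.4,fy=3.4,interpolation=cv2.INTER_CUBIC)
    cv2.imwrite(f"pics/{n}6.png",im)
E
```

```text
time: 6.25
ee_pos: [0.581, -0.0121, 0.0816]
tcp_rot: [179.7, 0.2, -89.9]
wrist_force: [-0.4, -1.1, 0.4]
opening: 0.0001
time: 6.75
ee_pos: [0.5802, -0.1337, 0.1927]
tcp_rot: [179.6, 0.2, -89.9]
wrist_force: [1.5, 0.2, -0.0]
opening: -0.0002
time: 7.25
ee_pos: [0.4386, -0.3157, 0.2237]
tcp_rot: [179.7, 0.2, -89.9]
wrist_force: [0.9, -1.2, -0.5]
opening: 0.0002
```

View pics/side6.png

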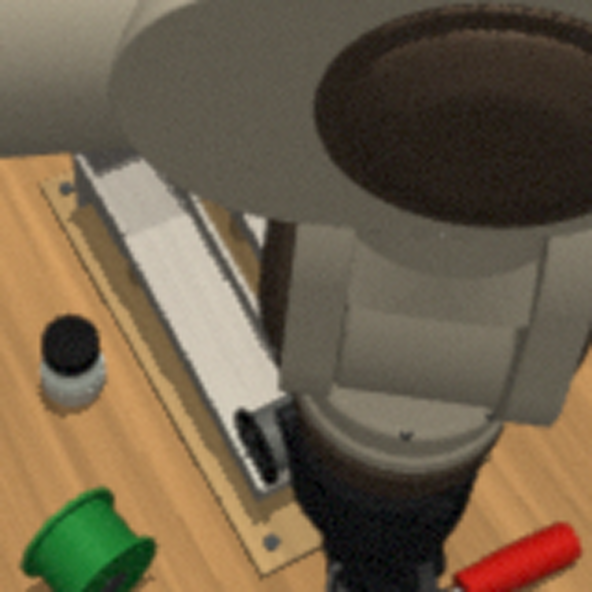

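View pics/top6.png

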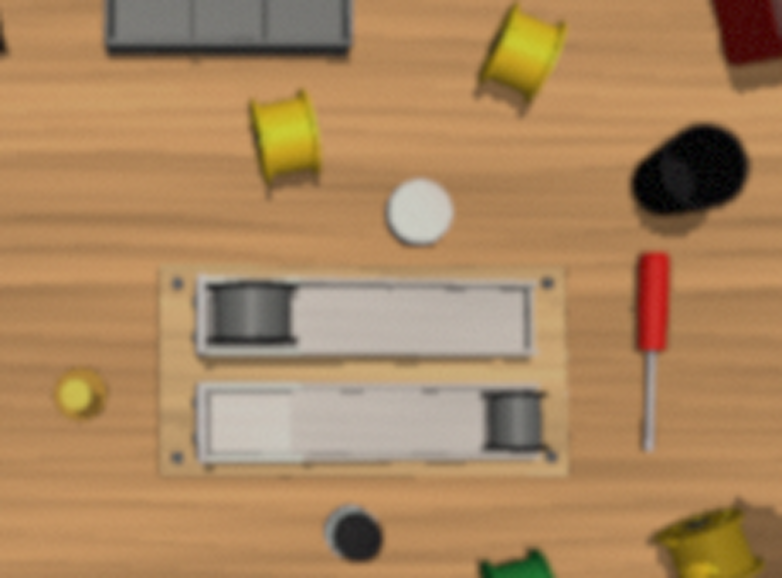

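In the top view the large reel lies against the stop at crop (253,314), which is pixel (274.4,192.3). The predicted home pixel was (273.3,192.2). Everything else looks unmoved. I'll wait a second and compare.

```bash
python3 -m handwheel '[[1,-0.04,-0.04,0,0],[1,-0.08,-0.08,0,0],[1,-0.12,-0.1,0,0],[1,-0.16,-0.12,0,0],[1,-0.2,-0.14,0,0]]'
python3 -m handwheel '[[1,0,0,0,0],[1,0,0,0,0],[1,0,0,0,0],[1,0,0,0,0],[1,0,0,0,0]]'
python3 - <<'E'
from h import *
c=cam("top")["color"]; cv2.imwrite("pics/top7.png",c)
a=cv2.resize(c[100:270,200:430],None,fx=3.4,fy=3.4,interpolation=cv2.INTER_CUBIC)
b=cv2.imread("pics/top6.png")
print(cv2.absdiff(a,b)[260:480,150:580].mean(), cv2.absdiff(a,b)[270:360,190:310].mean())
d=cv2.absdiff(c,cv2.imread("pics/top0.png")).max(2); d=(cv2.GaussianBlur(d,(5,5),0)>25).astype('uint8')
print([s for s in cv2.connectedComponentsWithStats(d)[2].tolist() if s[4]>10])
s=cam("side")["color"];cv2.imwrite("pics/side7.png",cv2.resize(s[180:340,200:360],None,fx=3.7,fy=3.7,interpolation=cv2.INTER_CUBIC))
E
```

```text
time: 7.85
ee_pos: [0.2371, -0.4581, 0.2234]
tcp_rot: [179.6, 0.1, -90.2]
wrist_force: [0.1, -1.0, 0.1]
opening: 0.0
time: 8.35
ee_pos: [0.2382, -0.4575, 0.2233]
tcp_rot: [179.6, 0.2, -90.1]
wrist_force: [0.6, -0.2, -0.5]
opening: 0.0003
1.7584813248766737 1.5472222222222223
[[0, 0, 512, 384, 188883], [260, 181, 28, 23, 575], [336, 182, 29, 24, 572], [369, 321, 143, 63, 4553], [277, 341, 6, 3, 13], [269, 341, 65, 43, 1638], [230, 350, 34, 34, 374]]
```

View pics/side7.png

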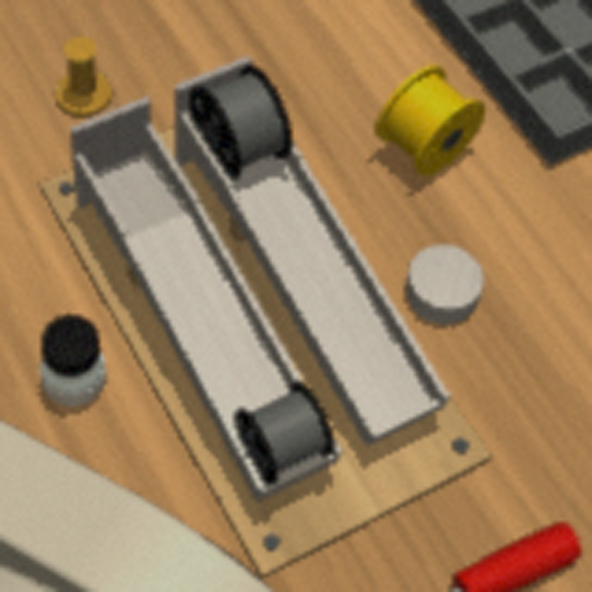

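The large reel rests at the stop at (240,120) and the small reel is still at its lip at (285,430). Away from the arm, only the large reel's old and new places differ from the first picture.

```bash
python3 -c "
from workcell import job_done; print(job_done())"
```

```text
the job is handed in; nothing more can be done
None
```

The large reel is home against its end stop and stays there by itself. I pushed its core up the gutter with the shut fingertips until it rolled over the crest, then took the hand well clear. The job was handed in at about 8.5 s on the robot's clock.

- **At the stop:** in the last top view that I measured, the reel's centre was within about 1 pixel (2–3 mm) of the predicted home position.
- **Staying put:** it did not move between pictures taken about 1 s apart with the hand away.
- **Everything else:** compared with the first top picture, only the large reel's old and new places had changed, apart from the areas the arm covers. The small reel is still at its lip.
- **Forces:** wrist force readings at the end of each move stayed under about 2 N.

None of the checks failed or disagreed.

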